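# Pump up the leak tester until its indicator pin stands out

### The job

Pressurise the leak tester on the bench: with your fingertips push the round palm plunger all the way down, let it spring all the way back up, and keep pumping like that until the orange indicator pin stands fully out and its green foot shows above the collar; then come away and leave the plunger up. Only push on the top of the plunger, do not grip it by its blue rim, and do not touch the pin itself. Pick up nothing, and leave the tape roll, the brass fitting and the screwdriver where they are.

Things in the scene. Friction and masses are not known exactly. Their poses are not given: they have to be found in the camera images.
- pump: leak tester: fixed white box 120 x 220 x 90 mm (x, y, z) on rubber feet, grey front panel with a gauge facing the robot (-x). Origin: centre of its underside, on the bench; its z points up. It turns with its yaw. The plunger stands on its top at (0, +52) mm, the pin at (0, -58) mm in its frame. The box does not move
- plunger_top (a point): centre of the flat top face of the palm plunger, z up: a black disc 54 mm across and 9 mm high whose lower 4 mm sit in the blue rim. Stands 147 mm above the bench when up; moves with the plunger, to 121 mm when fully down
- plunger_travel (a joint): how far the plunger is pushed down, m: 0 up at rest, 0.026 fully down on its hard stop. A spring returns it: 4.5 N to start it, about 13 N at the bottom, with light damping. Each press that goes down to the bottom raises the pin by one ratchet tooth (8 mm; the first press 3 to 11 mm); presses that stop well short of the bottom, or a plunger not let up to within 5 mm of the top, may raise it less or not at all. Pressing on when the pin is fully out does no harm
- plunger: the palm plunger: a black disc on top of a blue rim 64 mm across and 14 mm high (rim top 5 mm below the top face), on a steel stem 22 mm across. Origin on its axis, 57 mm below its top face. The blue rim is not to be gripped
- pin_rise (a joint): how far the indicator pin has risen, m: about 0 to 0.016 at the start, 0.040 when fully out. It stays where the pump has raised it. Three to five full presses are needed
- pin_tip (a point): centre of the pin's top end. The pin is a vertical rod 14 mm across, orange, its foot green; its tip stands 6 mm above the collar at joint value 0 and 46 mm above it fully out, when about 8 mm of green show (none before the last tooth)
- pin_collar (a point): centre of the top of the aluminium collar (26 mm across) in which the pin slides, 96 mm above the bench
- pin: the pin itself, 14 mm across; origin on its axis, 12 mm below its tip. Not to be touched
- tape_roll: loose roll of brown packing tape lying flat, 100 mm across, 25 mm high; origin: centre of its underside. Beside the tester
- fitting: loose brass hose fitting standing upright, 32 mm across the foot, 50 mm high; origin: centre of its underside. Beside the tester
- screwdriver: loose screwdriver with a red handle, 190 mm long, lying along its own x (handle towards -x); origin on its underside at mid length. Behind the tester

How it is judged:
By the outcome, as a careful person would: the job done as asked, in the order asked, and still so for the second after the job is handed in, with the robot touching nothing.
It also fails if it takes over 45 s, if anything falls off the work surface, if the arm or the gripper's body presses on something with over 40 N, if the wrist force passes 120 N, or if a joint passes its speed limit or range.

### The arm

A 6-joint arm with a two-finger parallel gripper is mounted at the origin on the work surface. World frame = base frame: x ahead of the robot, y to its left, z up, the work surface at z = 0. Lengths are in m, angles in degrees, forces in N, time in s.
With the tool pointing down it reaches from about 0.35 to 0.875 m from the base axis. Payload 4.2 kg.
Tool frame: the origin (TCP) lies between the finger pads; the fingertips stand 25 mm ahead of it and the grasp point (between the pads) lies 6 mm ahead of it (r.tips_ahead is the distance from the TCP to the fingertips, in m); z points along the fingers, y is the direction in which the jaws open and shut (so a half turn about z gives the same grasp; the last joint's range is limited). The gripper opens to 87 mm and grips with 3 to 60 N. Pads are 19 mm wide; open, the fingers measure 117 mm over their backs; the gripper's body (75 mm by 190 mm) begins 51 mm behind the grasp point.
Start: joints at [83.629, 22.042, 0.453, 0, -68.411, -14.817], TCP at [0.226, 0.583, 0.248] pointing down, gripper open.
Joint ranges: [-179.83, 179.83], [-69.29, 118.12], [-61.27, 80.66], [-181.25, 117.63], [-171.15, -9.14], [-177.46, 177.46]. Speed limits (degrees/s): [159.86, 159.86, 180, 180, 180, 180].

### API

Orientations are given as a 3x3 rotation matrix whose columns are the frame's x, y, z axes.
In Python, from station import r, vision, finish_job gives the robot as it stands.
- The arm moves only by the shell command python3 -m jog 'ROWS'. ROWS is a JSON object of lists of equal length, an entry for each row: "rot": the turn, a rotation vector about the world's x, y, z in degrees, a list of three; "delta_pos": the shift along the world's x, y, z in mm, a list of three; "grip": the opening in per cent of the stroke, from 0 (shut) to 100 (fully open). A call has 1 to 10 rows; each row shifts and turns the commanded pose from where the row before left it; what a row does not reach is not made up. A row lasts 1/12 s, in which the tool goes at most 41.7 mm and 7.16 degrees, less where a joint would pass 70% of its speed; a pose out of reach is approached as far as the arm can. A call with a gripper value outside its range is refused whole. The fingers move at their own pace and stop on an object; the grip force is fixed at half the most. Time passes only in rows, so rows that do not move let the fingers close. It gives the time, the measured TCP pose, the force and the opening at its end, in the units of the state.
- r.sense(): the state, without advancing time (a new reading comes with each control period).
- vision.capture(name): name is "side" or "top" or "wrist"; returns a dict with "frame" (480x640x3 uint8, red, green, blue), "K" (3x3 intrinsics, pixels), "xyz" and "orientation" of the camera in the world. Camera axes: x right, y up, looking along -z (the intrinsics and any distortion apply to the point x, -y, -z); pixel columns grow to the right and rows downward; lengths in m; the calibration is good to about 2 mm. A picture is of the moment at which its call begins. There is no depth.
- finish_job(): hands the job in, once; it reports no verdict.
The state is a dict: "time_s": time; "joints": joint angles; "joint_velocities": joint speeds; "effort": joint torques, N m; "tcp_pos": TCP position; "ee_rot": TCP orientation; "wrist_force": force on the tool from outside, world axes, zero at the start; "moment": the same for the moment, N m; "gripper_width": opening from 0.0 (shut) to 1.0 (fully open).
Only numpy, scipy, OpenCV 4.12 (cv2) and the standard library are available. Lean on these libraries where they do the work, as an engineer would, in place of code of your own. Each camera call takes 0.05 s, during which the arm holds its last target. There are 200 camera calls.

## Working session

There is one attempt and no reset: what is moved stays moved. The work goes in short steps, Python scripts to look and compute and a shell command to move; the robot and the scene stay as the last step left them, time stands still between calls to the robot, and variables do not carry over. Pictures are saved under pics/ and viewed, about 8 in all and at most 12, crops included, and the job is handed in when it is done.

```bash
mkdir -p pics
cat > h.py <<'E'
import numpy as np, cv2
from station import r, vision
def snap(n,f):
    c=vision.capture(n); cv2.imwrite(f'pics/{f}.png',cv2.cvtColor(c['frame'],cv2.COLOR_RGB2BGR))
    np.savez(f'pics/{f}.npz',**{k:np.array(c[k]) for k in('K','xyz','orientation')}); return c
def ray(f,u,v,z):
    c=np.load(f'pics/{f}.npz'); d=np.linalg.inv(c['K'])@[u,v,1]; d=c['orientation']@(d*[1,-1,-1]); o=c['xyz']
    return o+d*(z-o[2])/d[2]
def proj(f,p):
    c=np.load(f'pics/{f}.npz'); q=c['orientation'].T@(np.array(p)-c['xyz'])*[1,-1,-1]; q=c['K']@q; return q[:2]/q[2]
E
python3 - <<'E'
from h import *
a=snap('top','top1');b=snap('side','side1')
print(a.keys(),a['xyz'],b['xyz'],r.sense(),r.tips_ahead)
E
```

```text
dict_keys(['frame', 'K', 'xyz', 'orientation']) [0.46574769 0.02698573 0.86634093] [ 0.42241046 -0.72996046  0.64977725] {'time_s': 0.1, 'joints': array([ 8.36279836e+01,  2.20882567e+01,  3.88417827e-01, -2.36213761e-02,
       -6.84136856e+01, -1.48177564e+01]), 'joint_velocities': array([ 0.01604638, -0.12491385,  0.17768063,  0.00338677,  0.12508022,
       -0.02831401]), 'effort': array([-8.67133463e-05, -3.91687346e+01,  1.87936360e+01,  4.23185259e+00,
        1.34744402e-02, -7.56224472e-05]), 'tcp_pos': array([0.22571168, 0.58229533, 0.24655885]), 'ee_rot': array([[ 9.32333405e-01, -3.61599310e-01, -6.00884452e-04],
       [-3.61599784e-01, -9.32331424e-01, -1.92655947e-03],
       [ 1.36419118e-04,  2.01347544e-03, -9.99997964e-01]]), 'wrist_force': array([-0.27024747, -0.116034  , -0.25670668]), 'moment': array([-0.00781013, -0.01612381,  0.05452074]), 'gripper_width': 0.9979613711684517} 0.025
```

View pics/top1.png

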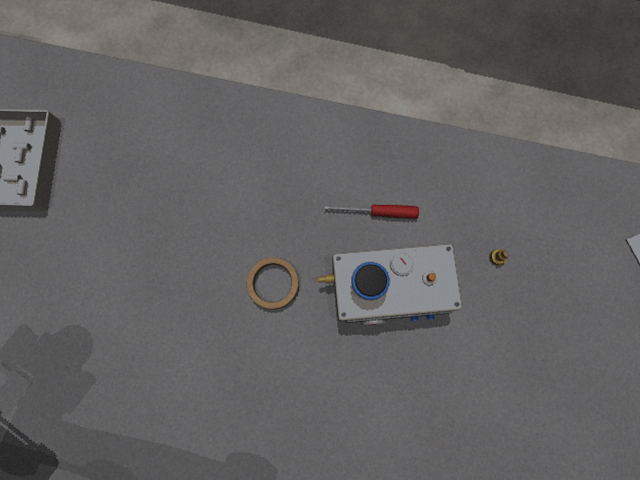

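View pics/side1.png

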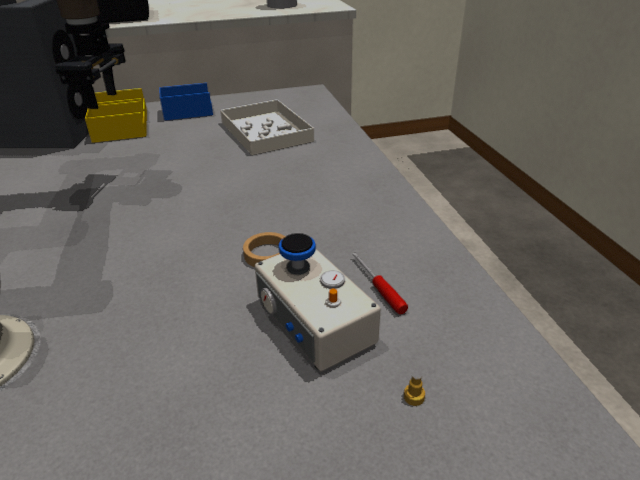

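The top view shows the plunger disc at about (371,280), the pin tip at (431,277), the tape at (273,283), the fitting at (499,257) and the screwdriver at (372,211). The side view has the disc at (297,243) and the pin at (333,295).

Run:
```python
from h import *
p=ray('top1',371,280,.147);print('top',p,'side',ray('side1',297,243,.147))
print('pin',ray('top1',430,279,.1), ray('side1',333,301,.096))
a=ray('top1',352,281,.142);b=ray('top1',390,281,.142);print('rim dia',np.linalg.norm(a-b))
im=cv2.imread('pics/top1.png');h=cv2.cvtColor(im,cv2.COLOR_BGR2HSV)
m=cv2.inRange(h,(100,120,60),(125,255,255));m[:,:345]=0;m[:,395:]=0
ys,xs=np.nonzero(m);e=cv2.minEnclosingCircle(np.c_[xs,ys].astype(np.float32));print(e,ray('top1',*e[0],.14))
s=r.sense();print(s['tcp_pos'])
```

```text
top [ 0.56332936 -0.02661837  0.147     ] side [ 0.56374476 -0.0313956   0.147     ]
pin [ 0.59403166 -0.13094953  0.1       ] [ 0.59692094 -0.13386127  0.096     ]
rim dia 0.06306182835707136
((370.2071838378906, 280.342529296875), 18.834217071533203) [ 0.56343074 -0.02596473  0.14      ]
[0.22571168 0.58229533 0.24655885]
```

The disc comes out at about (0.5635, -0.028) from both cameras. The pin-to-plunger distance is 109 mm (110 expected) and the rim 63 mm (64 expected). I'll shut the fingers and travel at height.

```bash
python3 -m jog '{"rot":[[0,0,0],[0,0,0],[0,0,0],[0,0,0],[0,0,0],[0,0,0],[0,0,0],[0,0,0],[0,0,0],[0,0,0]],"delta_pos":[[18,-34,0],[18,-34,0],[18,-34,0],[18,-34,0],[18,-34,0],[18,-34,0],[18,-34,0],[18,-34,0],[18,-34,0],[18,-34,0]],"grip":[0,0,0,0,0,0,0,0,0,0]}'
```

```text
time_s: 0.93
tcp_pos: [0.4061, 0.2408, 0.2474]
ee_rot: [[0.933, -0.361, -0.0], [-0.361, -0.933, -0.0], [-0.0, 0.0, -1.0]]
wrist_force: [-0.4, 0.7, 0.9]
gripper_width: 0.324
```

```bash
python3 -m jog '{"rot":[[0,0,0],[0,0,0],[0,0,0],[0,0,0],[0,0,0],[0,0,0],[0,0,0],[0,0,0],[0,0,0],[0,0,0]],"delta_pos":[[19.5,-33.5,0],[19.5,-33.5,0],[19.5,-33.5,0],[19.5,-33.5,0],[19.5,-33.5,0],[19.5,-33.5,0],[19.5,-33.5,0],[19.5,-33.5,0],[0,0,-30],[0,0,0]],"grip":[0,0,0,0,0,0,0,0,0,0]}'
python3 - <<'E'
from h import *
snap('side','side2'); im=cv2.imread('pics/side2.png')
cv2.imwrite('pics/side2c.png',cv2.resize(im[120:360,200:440],None,fx=2.5,fy=2.5,interpolation=cv2.INTER_CUBIC))
snap('wrist','wr2')
s=r.sense();print(s['tcp_pos'],s['gripper_width'],proj('side2',s['tcp_pos']-[0,0,.025]))
E
```

```text
time_s: 1.77
tcp_pos: [0.5593, -0.0273, 0.2121]
ee_rot: [[0.93, -0.366, -0.011], [-0.366, -0.93, 0.0], [-0.01, 0.004, -1.0]]
wrist_force: [-1.8, 0.5, -2.5]
gripper_width: 0.003
[ 0.56092288 -0.02565387  0.21635212] 0.004779440780931944 [293.43071399 219.43560017]
```

View pics/side2c.png

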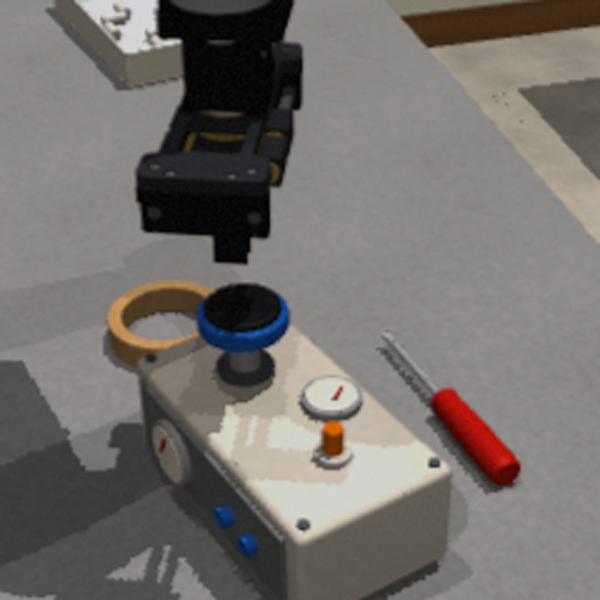

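View pics/wr2.png

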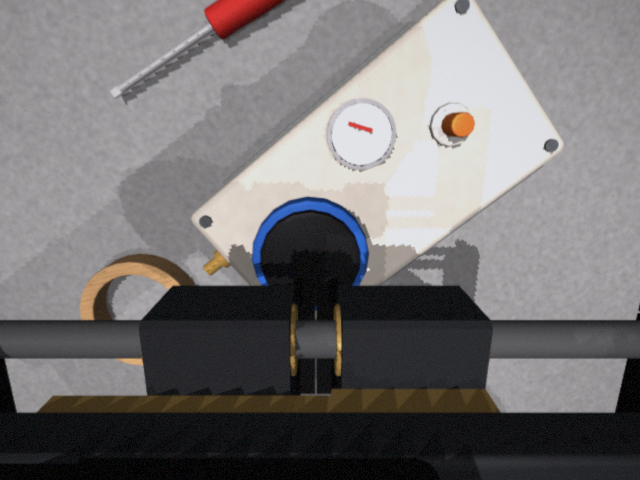

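The side crop shows the tips over the disc, and the pin is low. In the wrist view the disc centre is at (310,255), in line with the fingers. First press, moderately slow, with a small shift to the centre.

```bash
python3 - <<'E'
from h import *
print(ray('wr2',310,255,.142))
E
python3 -m jog '{"rot":[[0,0,0],[0,0,0],[0,0,0],[0,0,0],[0,0,0],[0,0,0],[0,0,0],[0,0,0],[0,0,0]],"delta_pos":[[2,-2.5,-20],[0,0,-20],[0,0,-8],[0,0,-8],[0,0,-8],[0,0,-8],[0,0,-4],[0,0,0],[0,0,0]],"grip":[0,0,0,0,0,0,0,0,0]}'
```

```text
[ 0.5667605  -0.02551036  0.142     ]
time_s: 2.62
tcp_pos: [0.5635, -0.0267, 0.1464]
ee_rot: [[0.934, -0.358, 0.001], [-0.358, -0.934, -0.001], [0.001, 0.0, -1.0]]
wrist_force: [-8.0, 2.4, 17.2]
gripper_width: 0.006
```

At z = 0.1464 the force is 17 N, so it is just about on the stop. I'll push 4 mm more to be sure, then check the force.

```bash
python3 -m jog '{"rot":[[0,0,0],[0,0,0],[0,0,0]],"delta_pos":[[0,0,-4],[0,0,0],[0,0,0]],"grip":[0,0,0]}'
```

```text
time_s: 2.87
tcp_pos: [0.5636, -0.0267, 0.1462]
ee_rot: [[0.934, -0.357, 0.002], [-0.357, -0.934, -0.001], [0.003, 0.001, -1.0]]
wrist_force: [-16.5, 5.4, 35.2]
gripper_width: 0.006
```

The force rose to 35 N without z changing, so this is the hard stop. I'll lift clear and look at the pin.

```bash
python3 -m jog '{"rot":[[0,0,0],[0,0,0],[0,0,0],[0,0,0],[0,0,0],[0,0,0]],"delta_pos":[[0,0,4],[0,0,15],[0,0,25],[0,0,0],[0,0,0],[0,0,0]],"grip":[0,0,0,0,0,0]}'
cat > look.py <<'E'
import sys
from h import *
f=sys.argv[1]; snap('side',f); im=cv2.imread(f'pics/{f}.png')
cv2.imwrite(f'pics/{f}c.png',cv2.resize(im[200:350,240:390],None,fx=4,fy=4,interpolation=cv2.INTER_CUBIC))
h=cv2.cvtColor(im,cv2.COLOR_BGR2HSV)[240:310,315:350]
for n,lo,hi in(('orange',(3,150,80),(20,255,255)),('green',(40,80,40),(85,255,255))):
    ys,xs=np.nonzero(cv2.inRange(h,lo,hi)); print(n,len(ys),(ys.min()+240,ys.max()+240,xs.min()+315,xs.max()+315) if len(ys) else '')
print([ (int(k*1000),proj(f,[.5955,-.1325,.096+.006+k]).round(1)) for k in(0,.008,.016,.024,.032,.04)])
E
python3 look.py side3
```

```text
time_s: 3.37
tcp_pos: [0.5637, -0.0271, 0.1822]
ee_rot: [[0.933, -0.36, 0.001], [-0.36, -0.933, 0.0], [0.001, -0.001, -1.0]]
wrist_force: [0.6, 0.1, 0.2]
gripper_width: 0.008
orange 132 (np.int64(284), np.int64(301), np.int64(329), np.int64(337))
green 0 
[(0, array([331.9, 297.8])), (8, array([331.9, 294. ])), (16, array([331.9, 290.1])), (24, array([331.8, 286.2])), (32, array([331.8, 282.3])), (40, array([331.8, 278.3]))]
```

View pics/side3c.png

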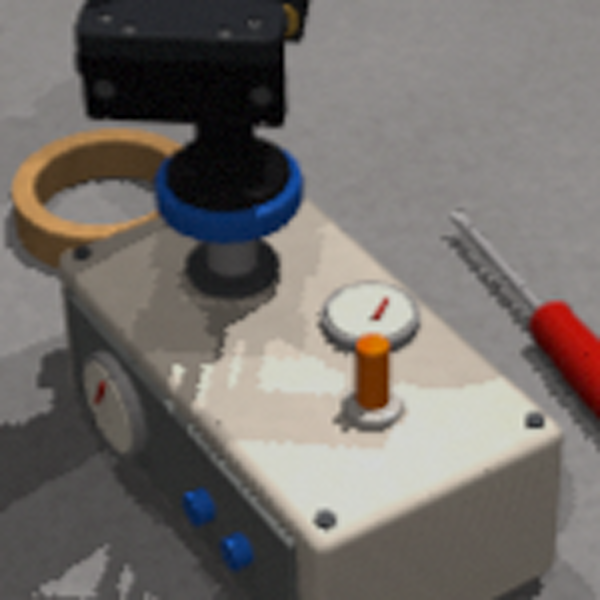

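The pin has risen (tip row 284, no green) and the plunger is back up. Next press.

```bash
python3 -m jog '{"rot":[[0,0,0],[0,0,0],[0,0,0],[0,0,0],[0,0,0],[0,0,0],[0,0,0]],"delta_pos":[[0,0,-10],[0,0,-10],[0,0,-10],[0,0,-8],[0,0,-5],[0,0,0],[0,0,0]],"grip":[0,0,0,0,0,0,0]}'
python3 -m jog '{"rot":[[0,0,0],[0,0,0],[0,0,0],[0,0,0],[0,0,0],[0,0,0]],"delta_pos":[[0,0,5],[0,0,14],[0,0,24],[0,0,0],[0,0,0],[0,0,0]],"grip":[0,0,0,0,0,0]}'; python3 look.py side4
```

```text
time_s: 4.0
tcp_pos: [0.5649, -0.0275, 0.1461]
ee_rot: [[0.934, -0.358, 0.004], [-0.358, -0.934, -0.002], [0.005, 0.0, -1.0]]
wrist_force: [-13.9, 6.4, 41.2]
gripper_width: 0.008
time_s: 4.5
tcp_pos: [0.5627, -0.0279, 0.1796]
ee_rot: [[0.932, -0.362, -0.004], [-0.362, -0.932, -0.0], [-0.003, 0.001, -1.0]]
wrist_force: [0.1, -1.2, 0.2]
gripper_width: 0.004
orange 159 (np.int64(279), np.int64(301), np.int64(329), np.int64(336))
green 0 
[(0, array([331.9, 297.8])), (8, array([331.9, 294. ])), (16, array([331.9, 290.1])), (24, array([331.8, 286.2])), (32, array([331.8, 282.3])), (40, array([331.8, 278.3]))]
```

```bash
python3 -m jog '{"rot":[[0,0,0],[0,0,0],[0,0,0],[0,0,0],[0,0,0],[0,0,0],[0,0,0]],"delta_pos":[[0,0,-10],[0,0,-10],[0,0,-10],[0,0,-8],[0,0,-5],[0,0,0],[0,0,0]],"grip":[0,0,0,0,0,0,0]}'
python3 -m jog '{"rot":[[0,0,0],[0,0,0],[0,0,0],[0,0,0],[0,0,0],[0,0,0]],"delta_pos":[[0,0,5],[0,0,14],[0,0,24],[0,0,0],[0,0,0],[0,0,0]],"grip":[0,0,0,0,0,0]}'; python3 look.py side5
```

```text
time_s: 5.13
tcp_pos: [0.5645, -0.0279, 0.146]
ee_rot: [[0.934, -0.358, 0.003], [-0.358, -0.934, -0.002], [0.004, 0.001, -1.0]]
wrist_force: [-15.3, 4.2, 43.3]
gripper_width: 0.001
time_s: 5.63
tcp_pos: [0.5627, -0.0279, 0.1796]
ee_rot: [[0.932, -0.362, -0.003], [-0.362, -0.932, -0.0], [-0.003, 0.001, -1.0]]
wrist_force: [0.2, -0.5, -0.5]
gripper_width: 0.004
orange 158 (np.int64(276), np.int64(297), np.int64(329), np.int64(336))
green 29 (np.int64(297), np.int64(302), np.int64(329), np.int64(336))
[(0, array([331.9, 297.8])), (8, array([331.9, 294. ])), (16, array([331.9, 290.1])), (24, array([331.8, 286.2])), (32, array([331.8, 282.3])), (40, array([331.8, 278.3]))]
```

View pics/side5c.png

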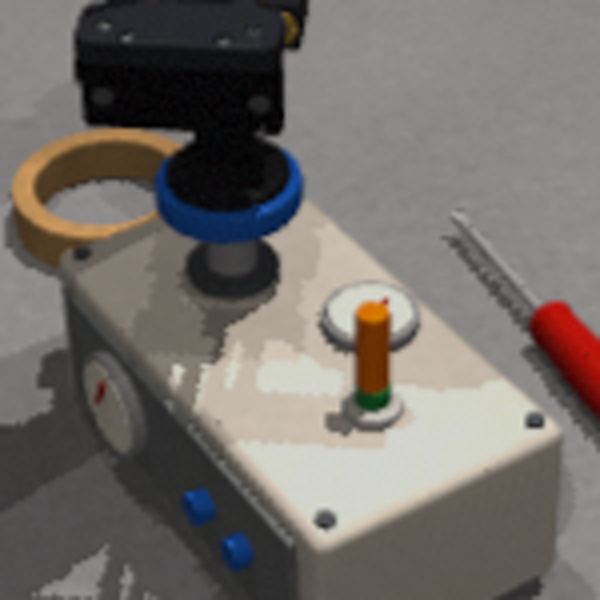

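Green shows (rows 297–302), tip row 276, plunger up. The last rise looks slightly short of a tooth. An extra press is harmless, so I'll do one to confirm the pin is fully out, then retreat.

```bash
python3 -m jog '{"rot":[[0,0,0],[0,0,0],[0,0,0],[0,0,0],[0,0,0],[0,0,0],[0,0,0]],"delta_pos":[[0,0,-10],[0,0,-10],[0,0,-10],[0,0,-8],[0,0,-5],[0,0,0],[0,0,0]],"grip":[0,0,0,0,0,0,0]}'
python3 -m jog '{"rot":[[0,0,0],[0,0,0],[0,0,0],[0,0,0],[0,0,0],[0,0,0],[0,0,0],[0,0,0],[0,0,0]],"delta_pos":[[0,0,5],[0,0,14],[0,0,24],[0,0,30],[0,0,30],[0,0,20],[0,0,0],[0,0,0],[0,0,0]],"grip":[0,0,0,0,0,0,0,0,0]}'; python3 look.py side6
```

```text
time_s: 6.27
tcp_pos: [0.5645, -0.0278, 0.1461]
ee_rot: [[0.934, -0.358, 0.003], [-0.358, -0.934, -0.002], [0.004, 0.001, -1.0]]
wrist_force: [-15.7, 4.8, 44.2]
gripper_width: 0.003
time_s: 7.02
tcp_pos: [0.5629, -0.0277, 0.2591]
ee_rot: [[0.932, -0.362, -0.004], [-0.362, -0.932, -0.0], [-0.004, 0.002, -1.0]]
wrist_force: [-0.0, -0.7, -0.7]
gripper_width: 0.008
orange 159 (np.int64(275), np.int64(297), np.int64(329), np.int64(336))
green 29 (np.int64(297), np.int64(302), np.int64(329), np.int64(336))
[(0, array([331.9, 297.8])), (8, array([331.9, 294. ])), (16, array([331.9, 290.1])), (24, array([331.8, 286.2])), (32, array([331.8, 282.3])), (40, array([331.8, 278.3]))]
```

View pics/side6.png

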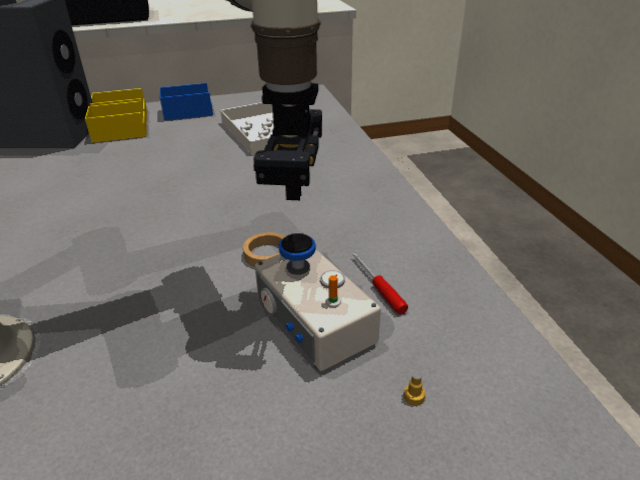

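The extra press left the pin where it was (tip row 275 against 276, green unchanged), so it is fully out. The plunger is up at (297,243) as at the start, the loose items have not moved, and the arm is clear.

```bash
python3 -c "
from station import finish_job
print(finish_job())"
```

```text
the job is handed in; nothing more can be done
None
```

The leak tester is pressurised: the orange pin stands fully out with its green foot showing above the collar. The plunger is back up and the arm is clear above it.

- **Pumping:** I made four presses to the bottom with the shut fingertips on the centre of the disc. Each reached the hard stop at TCP z ≈ 0.146 m, with 35–44 N vertical force at the wrist. I let the plunger fully up after each one.
- **Pin:** Green showed after the third press. The fourth was a check and did not raise the pin further: its tip was at image row 275 against 276 before, and the green was unchanged.
- **Last checks:** The plunger was at its starting height in the final picture. The tape roll, brass fitting and screwdriver looked unmoved by eye. Wrist force was about 0 (under 1 N), and the clock read about 7 s.
- **Small disagreements:** My projected row for a fully-out tip was about 278 for the tip's centre, while the tip's top edge was seen at 275–276, which fits. The wrist view put the plunger about 3 mm further out in x than the other cameras. That was well inside the disc, so I ignored it.

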